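# Rack the wheel bearings in order of size

### The arm

A 6-joint arm with a two-finger parallel gripper is mounted at the origin on the work surface. World frame = base frame: x ahead of the robot, y to its left, z up, the work surface at z = 0. Lengths are in mm, angles in rad, forces in N, time in s.
With the tool pointing down it reaches from about 275 to 750 mm from the base axis. Payload 10.2 kg.
Tool frame: the origin (TCP) lies midway between the tips of the shut fingers; the grasp point (between the pads) lies grasp_offset behind it (grasp_offset is the distance from the TCP to the grasp point, in mm); x points along the fingers, z is the direction in which the jaws open and shut, and the axes are right-handed (so a half turn about x gives the same grasp; the last joint's range is limited). The gripper opens to 85 mm and grips with 20 to 120 N. Pads are 22 mm wide; open, the fingers measure 114 mm over their backs; the gripper's body (76 mm by 85 mm) begins 54 mm behind the grasp point. The pads swing forward as they close: fully open they stand 13 mm farther back than shut.
Start: joints at [0.991, 0.313, 1.498, -0, 1.331, -0.223], TCP at [183.384, 491.937, 231.294] pointing down, gripper open.
Joint ranges: [-2.94, 2.94], [-0.97, 2.17], [0.19, 2.56], [-1.23, 4.37], [0.02, 3.11], [-2.88, 2.88]. Speed limits (rad/s): [2.39, 2.39, 3.01, 3.14, 3.14, 3.14].

### API

Orientations are given as a unit quaternion [w, x, y, z].
In Python, from rig import sense, capture, calibration, finish_job, grasp_offset gives the robot as it stands.
- The arm moves only by the shell command python3 -m jog 'ROWS' [FORCE]. ROWS is JSON, a list of rows, each an object with "linear": the shift along the tool's x, y, z scaled (see below), a list of three; "rotation": the turn, a rotation vector about the tool's x, y, z scaled (see below), a list of three; "grip": the finger opening in mm, from 0 to 85.4. A call has 1 to 20 rows; each row is the pose to reach, as a shift and turn from the pose measured when the call began, along the tool's axes at that moment; what a row does not reach only later rows make up. The controller multiplies each number of a shift by 0.3 m and each number of a turn by 0.5 rad. A row lasts 1/12 s, in which the tool goes at most 41.7 mm and 7.16 degrees, less where a joint would pass 70% of its speed; a pose out of reach is approached as far as the arm can. A call with a number of a shift or a turn outside -1 to 1 is refused whole. A call with a gripper value outside its range is refused whole. The fingers move at their own pace and stop on an object; FORCE is the grip in N (left out, the last holds). Time passes only in rows, so rows that repeat a pose let the fingers close. It gives the time, the measured TCP pose, the force and the opening at its end, in the units of the state.
- sense(): the state, without advancing time (a new reading comes with each control period).
- capture(name): name is "scene" or "top"; returns (picture, depth): 480x640x3 uint8, red, green, blue; 480x640 float32, mm along the optical axis (not along the pixel's ray), 0 where there is no reading.
- calibration(name): a dict with "intrinsics" (3x3 intrinsics, pixels), "world_from_camera" (4x4, takes a point from camera to world coordinates). Camera axes: x right, y up, looking along -z (the intrinsics and any distortion apply to the point x, -y, -z); pixel columns grow to the right and rows downward; lengths in mm; the calibration is good to about 2 mm. A picture is of the moment at which its call begins. calibration takes no time and is no camera call.
- finish_job(): hands the job in, once; it reports no verdict.
The state is a dict: "time_s": time; "joints": joint angles; "dq": joint speeds; "tau": joint torques, N m; "eef_pos": TCP position; "ee_rot": TCP orientation; "force": force on the tool from outside, world axes, zero at the start; "wrist_torque": the same for the moment, N m; "grip_width": opening from 0.0 (shut) to 1.0 (fully open).
Only numpy, scipy, OpenCV 4.12 (cv2) and the standard library are available. Lean on these libraries where they do the work, as an engineer would, in place of code of your own. Each camera call takes 0.05 s, during which the arm holds its last target.

### The job

The sloping rack on the bench keeps the motorcycle's ball bearings in order of size, and the largest is already in the lane at one end. Lay the four loose bearings flat in the four empty lanes, one to a lane, so that they get steadily smaller along the row away from the largest, each slid right down against its lane's front stop. Leave the largest bearing where it is and do not knock over the oil bottle.

Things in the scene. Friction and masses are not known exactly. Their poses are not given: they have to be found in the camera images.
- b30_center (a point): centre (half-way up) of the smallest of the four loose ball bearings, lying flat on the bench at the start: a plain round disc 30 mm across and 9 mm thick (radius 15 mm), steel rings with a black seal between them, bore closed by a black plug, either face alike; its z axis is the bearing's own axis; to be gripped across its outside
- b40_center (a point): centre (half-way up) of the second smallest of the four loose ball bearings, lying flat on the bench at the start: a plain round disc 40 mm across and 12 mm thick (radius 20 mm), steel rings with a black seal between them, bore closed by a black plug, either face alike; its z axis is the bearing's own axis; to be gripped across its outside
- b52_center (a point): centre (half-way up) of the third smallest of the four loose ball bearings, lying flat on the bench at the start: a plain round disc 52 mm across and 15 mm thick (radius 26 mm), steel rings with a black seal between them, bore closed by a black plug, either face alike; its z axis is the bearing's own axis; to be gripped across its outside
- b62_center (a point): centre (half-way up) of the second largest of the four loose ball bearings, lying flat on the bench at the start: a plain round disc 62 mm across and 17 mm thick (radius 31 mm), steel rings with a black seal between them, bore closed by a black plug, either face alike; its z axis is the bearing's own axis; to be gripped across its outside
- b72_center (a point): centre (half-way up) of the largest ball bearing, 72 mm across and 17 mm thick, of the same make; it already lies in the lane at one end of the rack (left or right end, it differs) against the front stop and stays there; its z axis is the bearing's own axis
- lane_a_foot (a point): one of the four empty lanes of the fixed rack: middle of the foot of its sloping floor, on the floor, just behind the front stop, 35 mm above the bench. x points up the slope (away from the robot, 25 degrees above level), y across to the left, z square to the floor. The empty lanes a, b and c may be in any order in the row
- lane_b_foot (a point): another empty lane, the same point and axes. Each lane is sheet metal, 78 mm wide inside, 170 mm long, open at its upper end, with side walls 16 mm and a front stop 14 mm high above the floor. The floor is slick grey metal (friction about 0.25): a bearing let go on it slides down to the stop by itself
- lane_c_foot (a point): another empty lane, the same point and axes. The rack has five alike lanes side by side in a straight row, 84 mm from middle to middle, all sloping the same way; it may stand up to 0.15 rad askew. The fifth lane holds the largest bearing
- lane_d_foot (a point): the empty lane at the end of the row farthest from the largest bearing (left or right end): middle of the foot of its sloping floor, on the floor, just behind the front stop, 35 mm above the bench. x points up the slope (away from the robot, 25 degrees above level), y across to the left, z square to the floor
- oil_center (a point): half-way up the small white oil bottle with black nozzle and yellow band that stands between the bearings, 42 mm across and 108 mm tall; z points up along it
There are look-alikes about, which are no part of the job. What is shaped like the part that bears b30_center but blue or brown is not meant.

How it is judged:
By the outcome, as a careful person would: the job done as asked, in the order asked, and still so for the second after the job is handed in, with the robot touching nothing.
It also fails if it takes over 96 s, if anything falls off the work surface, if the arm or the gripper's body presses on something with over 40 N, if the wrist force passes 120 N, or if a joint passes its speed limit or range.

## Working session

There is one attempt and no reset: what is moved stays moved. The work goes in short steps, Python scripts to look and compute and a shell command to move; the robot and the scene stay as the last step left them, time stands still between calls to the robot, and variables do not carry over. Pictures are saved under pics/ and viewed, and the job is handed in when it is done.

```bash
ls; mkdir -p pics
python3 - <<'E'
from rig import sense,capture,calibration,grasp_offset
import cv2,numpy as np
print(grasp_offset,sense())
for n in("scene","top"):
    p,d=capture(n);cv2.imwrite(f"pics/{n}0.png",p[:,:,::-1]);np.save(f"{n}0.npy",d);c=calibration(n);print(n,c)
E
```

```text
pics
18.700000000000003 {'time_s': 0.0, 'joints': array([ 9.90601318e-01,  3.13430853e-01,  1.49843337e+00,  1.61790017e-05,
        1.33099806e+00, -2.23380391e-01]), 'dq': array([-0.00079153,  0.00128844,  0.00141814, -0.00015801,  0.00176619,
       -0.00196484]), 'tau': array([ 1.58548746e-04, -4.12265396e+01, -2.59740740e+01, -1.56199385e-04,
        4.16933544e-03, -6.40763687e-06]), 'eef_pos': array([183.23260226, 491.71475041, 230.74627153]), 'ee_rot': array([ 0.58037731, -0.40349425,  0.58121398,  0.40316855]), 'force': array([ 0.09223667, -0.4230832 , -0.17735023]), 'wrist_torque': array([0.01066933, 0.00048852, 0.00984783]), 'grip_width': 1.000143533054616}
scene {'intrinsics': array([[539.85136114,   0.        , 318.30143317],
       [  0.        , 539.85136114, 241.25873608],
       [  0.        ,   0.        ,   1.        ]]), 'world_from_camera': array([[ 2.33450844e-01, -6.22891847e-01,  7.46663545e-01,
         1.26145119e+03],
       [ 9.72362276e-01,  1.46775371e-01, -1.81572560e-01,
        -1.75313963e+02],
       [ 3.50824831e-03,  7.68415732e-01,  6.39941369e-01,
         7.07958417e+02],
       [ 0.00000000e+00,  0.00000000e+00,  0.00000000e+00,
         1.00000000e+00]])}
top {'intrinsics': array([[530.39832654,   0.        , 322.01522864],
       [  0.        , 530.39832654, 239.48201054],
       [  0.        ,   0.        ,   1.        ]]), 'world_from_camera': array([[-6.33686315e-03,  9.87991289e-01, -1.54379589e-01,
         3.51448961e+02],
       [-9.99664530e-01, -1.01360371e-02, -2.38346215e-02,
        -1.92129677e+01],
       [-2.51131956e-02,  1.54176762e-01,  9.87724078e-01,
         9.74641642e+02],
       [ 0.00000000e+00,  0.00000000e+00,  0.00000000e+00,
         1.00000000e+00]])}
```

View pics/top0.png

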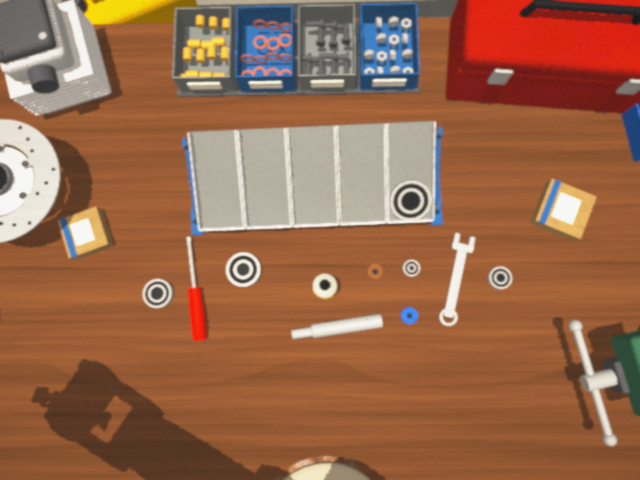

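View pics/scene0.png

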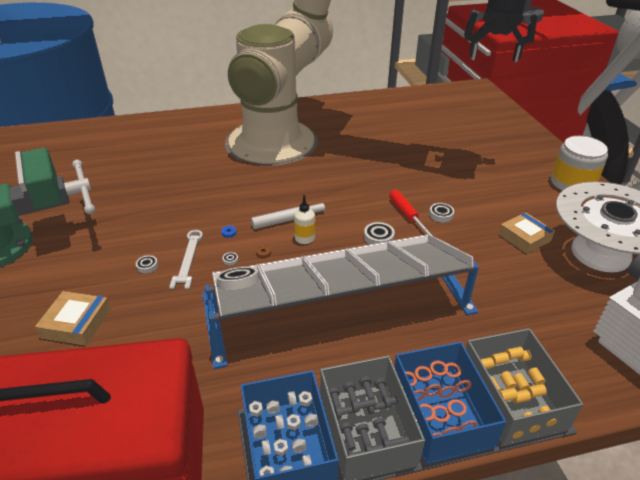

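The top view shows the largest bearing in the right-hand end lane, at (410,200).

| Candidate | Pixel (top view) | Reading |
|---|---|---|
| Grey disc | (243,269) | b62 |
| Grey disc | (157,293) | b52 |
| Grey disc | (500,277) | b40 |
| Grey disc | (412,268) | b30 |
| Brown disc | (375,271) | look-alike, not wanted |
| Blue disc | (409,316) | look-alike, not wanted |
| White bottle | (325,286) | oil bottle |

Next I'll measure these and check them in a close crop.

```bash
cat > h.py <<'E'
import cv2,numpy as np
from rig import sense,capture,calibration,grasp_offset
from scipy.spatial.transform import Rotation as R
def cast(n,uv,z):
    c=calibration(n);K=c["intrinsics"];T=c["world_from_camera"];uv=np.atleast_2d(uv).astype(float)
    d=np.c_[(uv[:,0]-K[0,2])/K[0,0],-(uv[:,1]-K[1,2])/K[1,1],-np.ones(len(uv))]@T[:3,:3].T
    o=T[:3,3];return o+d*((z-o[2])/d[:,2])[:,None]
def proj(n,P):
    c=calibration(n);K=c["intrinsics"];T=np.linalg.inv(c["world_from_camera"]);q=np.atleast_2d(P)@T[:3,:3].T+T[:3,3]
    return np.c_[K[0,0]*q[:,0]/-q[:,2]+K[0,2],-K[1,1]*q[:,1]/-q[:,2]*1+K[1,2]] 
def pts(n,d):
    c=calibration(n);K=c["intrinsics"];T=c["world_from_camera"]
    v,u=np.mgrid[:480,:640]
    P=np.stack([(u-K[0,2])/K[0,0]*d,-(v-K[1,2])/K[1,1]*d,-d],-1)
    return P@T[:3,:3].T+T[:3,3]
E
python3 - <<'E'
from h import *
im=cv2.imread("pics/top0.png");hsv=cv2.cvtColor(im,cv2.COLOR_BGR2HSV)
for nm,(u,v),t,r in [("b62",(243,269),17,31),("b52",(157,293),15,26),("b40",(500,277),12,20),("b30",(412,268),9,15)]:
    m=((hsv[:,:,1]<75)).astype(np.uint8);w=np.zeros_like(m);cv2.circle(w,(u,v),int(r*.75),1,-1);m&=w
    cs,_=cv2.findContours(m,cv2.RETR_EXTERNAL,cv2.CHAIN_APPROX_NONE)
    c=np.vstack([x for x in cs if len(x)>5])[:,0]
    W=cast("top",c,t)[:,:2].astype(np.float32)
    e=cv2.minEnclosingCircle(cv2.convexHull(W));(x,y),r2=e; print(nm,np.round([x,y,r2],1),"bbox centre",(W.min(0)+W.max(0))/2,np.ptp(W,0),"nominal",2*r)
d=np.load("top0.npy");P=pts("top",d)
print("bench z",np.median(P[340:360,450:540,2]))
for u,v in [(243,269),(157,293),(500,277),(412,268),(325,286)]: print(np.round(np.median(P[v-1:v+2,u-1:u+2].reshape(-1,3),0),1))
# floors
for c in [(217,165),(263,165),(312,165),(361,165),(408,160)]:
    u,v=c; q=P[v-15:v+16,u-14:u+15].reshape(-1,3)
    o=q.mean(0);n=np.linalg.svd(q-o)[2][2];n*=np.sign(n[2]);print(np.round(o,1),np.round(n,3),np.degrees(np.arccos(n[2])),"yaw",np.arctan2(-n[1],-n[0]))
cr=im[110:320,130:530];cv2.imwrite("pics/crop0.png",cv2.resize(cr,None,fx=2,fy=2,interpolation=cv2.INTER_CUBIC))
print(P[::1,217,:][180:240:4].round(0))
E
```

```text
b62 [448.  147.7  32.8] bbox centre [448.41003 147.18317] [62.181763 64.121925] nominal 62
b52 [406.  303.5  28.1] bbox centre [406.1734  303.70184] [50.852814 53.741547] nominal 52
b40 [ 429.9 -315.7   21.7] bbox centre [ 430.22705 -315.5177 ] [39.776062 41.74054 ] nominal 40
b30 [ 448.7 -157.7   16.1] bbox centre [ 449.12427 -157.6294 ] [31.106354 29.42334 ] nominal 30
bench z 0.7100770976225022
[448.5 148.   15.4]
[406.1 304.8  14.4]
[ 430.4 -317.3   11.2]
[ 448.3 -159.4    7.9]
[411.   -2.4  94.3]
[622.5 183.7  89.5] [0.121 0.957 0.262] 74.78888621713077 yaw -1.6968335585491063
[623.7 104.6  81.9] [0.054 0.982 0.182] 79.49040811719814 yaw -1.625466635994542
[622.4  19.   82.3] [0.034 0.998 0.054] 86.88388431407407 yaw -1.6044373132314411
[622.2 -66.5  78.8] [ 0.025 -0.997  0.078] 85.55242976598875 yaw 1.5955299816896262
[ 628.5 -147.7   83.9] [ 0.125 -0.974  0.187] 79.24730738040968 yaw 1.6982006695325542
[[601. 188.  69.]
 [594. 188.  69.]
 [588. 189.  63.]
 [581. 189.  62.]
 [576. 190.  55.]
 [568. 190.  55.]
 [562. 190.  53.]
 [556. 192.  47.]
 [549. 192.  46.]
 [542. 192.  44.]
 [535. 192.  41.]
 [528. 192.  40.]
 [519. 190.  48.]
 [520. 201.  -1.]
 [512. 200.   2.]]
```

View pics/crop0.png

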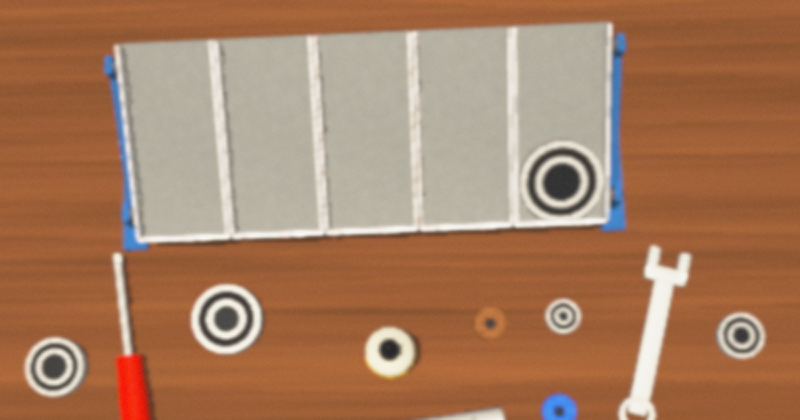

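Run:
```python
from h import *
im=cv2.imread("pics/top0.png");g=im.min(2).astype(int);d=np.load("top0.npy");P=pts("top",d)
# front stop bright line
L=[]
for u in range(205,432):
    v0=230-10*(u-200)/235
    vs=np.arange(int(v0)-6,int(v0)+7);b=g[vs,u]
    k=np.where(b>170)[0]
    if len(k): L.append((u,vs[k].mean()))
L=np.array(L);W=cast("top",L,47.5)
vx,vy,x0,y0=cv2.fitLine(W[:,:2].astype(np.float32),cv2.DIST_HUBER,0,.01,.01).ravel()
if vy<0: vx,vy=-vx,-vy
print("stop dir",vx,vy,"pt",x0,y0,"yaw(left axis)",np.arctan2(-vx,vy))
yaw=np.arctan2(-vx,vy);ex=np.array([np.cos(yaw),np.sin(yaw)]);ey=np.array([-np.sin(yaw),np.cos(yaw)])
print("stop x offset along ex",ex@[x0,y0])
# dividers: bright in rows
for v in (150,165,180,195,210):
    b=g[v];z=35+14*.9+ (0)
    o=[]
    u=180
    while u<445:
        if b[u]>185:
            k=u
            while b[u]>185:u+=1
            c=(k+u-1)/2
            # height of wall top: iterate
            z=60
            for _ in range(8):
                w=cast("top",[c,v],z)[0]; s=(ex@w[:2]-ex@[x0,y0]); z=35+s*np.tan(np.radians(25))+16/np.cos(np.radians(25))
            o.append(round(float(ey@w[:2]),1))
        u+=1
    print(v,o)
# floor heights
ok=(g>120)&(g<185);q=P[135:225,195:435][ok[135:225,195:435]]
s=q[:,:2]@ex-ex@[x0,y0];k=(s>15)&(s<150);A=np.c_[s[k],np.ones(k.sum())]
print("floor slope fit",np.linalg.lstsq(A,q[k,2],rcond=None)[0],np.median(q[k,2]-s[k]*np.tan(np.radians(25))))
s0=sense();r=R.from_quat(s0["ee_rot"],scalar_first=True);print("tool axes cols",r.as_matrix().round(3))
```

```text
stop dir -0.031534765 0.99950266 pt 525.2387 -3.0608623 yaw(left axis) 0.031539995
stop x offset along ex 524.881
150 [206.2, 125.2, 40.1, -43.2, -128.1, -209.6]
165 [205.6, 124.1, 40.0, -43.1, -127.0, -209.0]
180 [206.0, 124.6, 40.7, -43.0, -127.5, -209.4]
195 [206.3, 125.2, 42.4, -43.8, -128.1, -137.7, -152.4, -187.2, -201.9, -208.9]
210 [205.8, 124.9, 41.4, -42.8, -128.7, -140.1, -159.3, -178.6, -198.7, -208.3]
floor slope fit [ 0.45586865 34.74809065] 33.478729153053735
tool axes cols [[-0.001 -0.937  0.349]
 [-0.001  0.349  0.937]
 [-1.     0.    -0.001]]
```

```bash
cat >> h.py <<'E'
YAW=0.0315
def W(a,b,z): # rack-yaw coords -> world
    c,s=np.cos(YAW),np.sin(YAW);return np.array([c*a-s*b,s*a+c*b,z])
def ori(tilt=0,yaw=YAW):
    ex=np.array([np.cos(yaw),np.sin(yaw),0]);ey=np.array([-np.sin(yaw),np.cos(yaw),0]);up=np.array([0,0,1.])
    t=np.radians(tilt);return R.from_matrix(np.c_[np.sin(t)*ex-np.cos(t)*up,ey,np.cos(t)*ex+np.sin(t)*up])
def plan(wps,start=None):
    s=sense();p0=np.array(s["eef_pos"]);r0=R.from_quat(s["ee_rot"],scalar_first=True)
    if start: p0,r0=start
    pp,pr=p0,r0
    for p,r in wps:
        l=r0.inv().apply(np.array(p)-p0)/300;w=(r0.inv()*r).as_rotvec()/.5
        n=max(np.linalg.norm(np.array(p)-pp)/41.7,np.degrees((pr.inv()*r).magnitude())/7.16)
        print("lin",l.round(4).tolist(),"rot",w.round(3).tolist(),"rows>=%.1f"%n);pp,pr=np.array(p),r
def stat():
    s=sense();print("t%.2f"%s["time_s"],s["eef_pos"].round(1),"F",s["force"].round(1),"g",round(s["grip_width"]*85,1),"J",s["joints"].round(2),"dor",np.degrees((ori().inv()*R.from_quat(s["ee_rot"],scalar_first=True)).as_rotvec()).round(1))
FX,FZ=532,36
def place(lat,zp,s=80,gap=3,extra=0):
    c,sn=np.cos(np.radians(25)),np.sin(np.radians(25));h=gap+zp+extra
    return W(FX+s*c-sn*h,lat,FZ+s*sn+c*h)
E
python3 - <<'E'
from h import *
r0=R.from_quat(sense()["ee_rot"],scalar_first=True)
d=(r0.inv()*ori()).as_rotvec();print(d)
plan([((406,303.6,200),r0*R.from_rotvec([.5,0,0]))])
E
```

```text
[ 1.18250902e+00 -1.19074407e-03  4.35987680e-04]
lin [0.1027, -0.9148, -0.3282] rot [1.0, 0.0, 0.0] rows>=7.0
```

```bash
python3 -m jog '[{"linear":[0.1,-0.915,-0.328],"rotation":[1,0,0],"grip":85},{"linear":[0.1,-0.915,-0.328],"rotation":[1,0,0],"grip":85},{"linear":[0.1,-0.915,-0.328],"rotation":[1,0,0],"grip":85},{"linear":[0.1,-0.915,-0.328],"rotation":[1,0,0],"grip":85},{"linear":[0.1,-0.915,-0.328],"rotation":[1,0,0],"grip":85},{"linear":[0.1,-0.915,-0.328],"rotation":[1,0,0],"grip":85},{"linear":[0.1,-0.915,-0.328],"rotation":[1,0,0],"grip":85},{"linear":[0.1,-0.915,-0.328],"rotation":[1,0,0],"grip":85}]' 60
python3 -c "
from h import *
stat()
r0=R.from_quat(sense()['ee_rot'],scalar_first=True)
plan([((406,303.6,120),r0*R.from_rotvec([.5,0,0]))])"
```

```text
time_s: 0.77
eef_pos: [410.0, 299.4, 199.7]
ee_rot: [0.663, -0.246, 0.664, 0.244]
force: [0.4, 0.0, -1.2]
grip_width: 0.994
t0.77 [410.  299.4 199.7] F [ 0.4  0.  -1.2] g 84.5 J [ 0.4   0.3   1.6  -0.    1.24 -0.31] dor [-38.8   0.1  -0.1]
lin [0.2655, 0.0196, -0.0004] rot [1.0, -0.0, -0.0] rows>=4.0
```

```bash
python3 -m jog '[{"linear":[0.26,0.02,0],"rotation":[1,0,0],"grip":85},{"linear":[0.26,0.02,0],"rotation":[1,0,0],"grip":85},{"linear":[0.26,0.02,0],"rotation":[1,0,0],"grip":85},{"linear":[0.26,0.02,0],"rotation":[1,0,0],"grip":85},{"linear":[0.26,0.02,0],"rotation":[1,0,0],"grip":85}]'
python3 -c "
from h import *
stat()
plan([((406,303.6,60),ori()),((406,303.6,0),ori())])"
```

```text
time_s: 1.18
eef_pos: [405.6, 303.8, 121.0]
ee_rot: [0.702, -0.073, 0.704, 0.071]
force: [0.6, -1.0, -0.0]
grip_width: 0.993
t1.18 [405.6 303.8 121. ] F [ 0.6 -1.  -0. ] g 84.4 J [ 0.41  0.39  1.7  -0.    1.06  0.21] dor [-9.9  0.2 -0.2]
lin [0.2032, -0.0003, 0.0018] rot [0.345, -0.006, 0.006] rows>=1.5
lin [0.4032, 0.0003, 0.0024] rot [0.345, -0.006, 0.006] rows>=1.4
```

```bash
python3 -m jog '[{"linear":[0.2,0,0.002],"rotation":[0.345,0,0],"grip":85},{"linear":[0.2,0,0.002],"rotation":[0.345,0,0],"grip":85},{"linear":[0.32,0,0.002],"rotation":[0.345,0,0],"grip":85},{"linear":[0.402,0,0.002],"rotation":[0.345,0,0],"grip":85},{"linear":[0.402,0,0.002],"rotation":[0.345,0,0],"grip":85},{"linear":[0.402,0,0.002],"rotation":[0.345,0,0],"grip":70},{"linear":[0.402,0,0.002],"rotation":[0.345,0,0],"grip":46},{"linear":[0.402,0,0.002],"rotation":[0.345,0,0],"grip":46},{"linear":[0.402,0,0.002],"rotation":[0.345,0,0],"grip":46},{"linear":[0.402,0,0.002],"rotation":[0.345,0,0],"grip":46},{"linear":[0.402,0,0.002],"rotation":[0.345,0,0],"grip":46},{"linear":[0.402,0,0.002],"rotation":[0.345,0,0],"grip":46}]' 50
python3 -c "
from h import *
stat()
p,d=capture('scene');cv2.imwrite('pics/s1.png',cv2.resize(p[150:300,340:540,::-1],None,fx=3.5,fy=3.5))"
```

```text
time_s: 2.18
eef_pos: [407.0, 304.1, 2.5]
ee_rot: [0.707, -0.012, 0.707, 0.011]
force: [-1.8, -0.4, 7.0]
grip_width: 0.583
t2.18 [407.  304.1   2.5] F [-1.8 -0.4  7. ] g 49.6 J [ 0.41  0.58  1.78 -0.    0.78  0.38] dor [-0.  -0.1 -0.1]
```

View pics/s1.png

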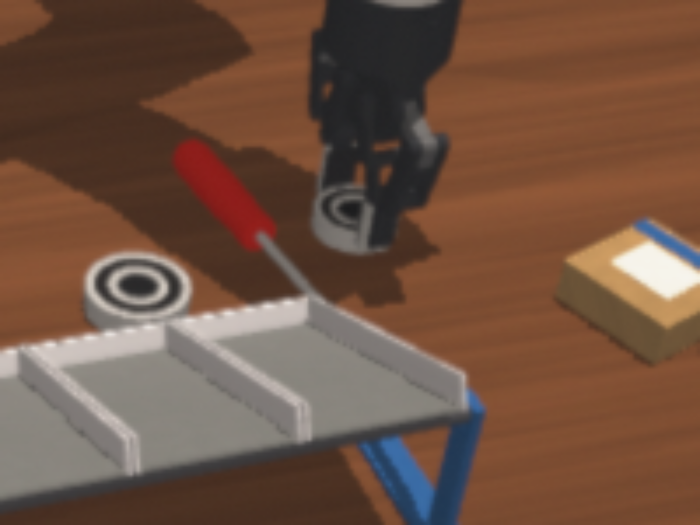

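```bash
python3 -c "
from h import *
plan([((407,304,170),ori()),((480,200,190),ori(12))])
print(place(-1.5,2.5),place(-1.5,2.5,extra=60))"
```

```text
lin [-0.5582, -0.0013, 0.0006] rot [0.001, 0.002, 0.004] rows>=4.0
lin [-0.624, -0.3558, 0.2327] rot [0.002, -0.417, 0.003] rows>=3.1
[601.92873275  17.46628435  74.79415377] [576.58421629  16.66766792 129.17262099]
```

```bash
python3 -m jog '[{"linear":[-0.14,0,0],"rotation":[0,0,0],"grip":46},{"linear":[-0.28,0,0],"rotation":[0,0,0],"grip":46},{"linear":[-0.42,0,0],"rotation":[0,0,0],"grip":46},{"linear":[-0.56,0,0],"rotation":[0,0,0],"grip":46},{"linear":[-0.59,-0.12,0.08],"rotation":[0,-0.14,0],"grip":46},{"linear":[-0.61,-0.24,0.16],"rotation":[0,-0.28,0],"grip":46},{"linear":[-0.624,-0.356,0.233],"rotation":[0,-0.417,0],"grip":46}]'
python3 -c "
from h import *
stat()
plan([(place(-1.5,2.5,extra=60),ori(25)),(place(-1.5,2.5),ori(25))])"
```

```text
time_s: 2.82
eef_pos: [478.4, 203.2, 192.5]
ee_rot: [0.78, -0.012, 0.626, 0.013]
force: [1.1, 1.2, -3.0]
grip_width: 0.578
t2.82 [478.4 203.2 192.5] F [ 1.1  1.2 -3. ] g 49.2 J [ 0.19  0.23  1.73 -0.04  0.97  0.18] dor [ -0.2 -12.5  -0.1]
lin [0.2734, -0.6324, 0.2526] rot [0.007, -0.437, 0.002] rows>=5.3
lin [0.4687, -0.6323, 0.296] rot [0.007, -0.437, 0.002] rows>=1.4
```

```bash
python3 -m jog '[{"linear":[0.05,-0.12,0.05],"rotation":[0,-0.09,0],"grip":46},{"linear":[0.1,-0.25,0.1],"rotation":[0,-0.18,0],"grip":46},{"linear":[0.17,-0.38,0.16],"rotation":[0,-0.27,0],"grip":46},{"linear":[0.22,-0.5,0.21],"rotation":[0,-0.36,0],"grip":46},{"linear":[0.273,-0.632,0.253],"rotation":[0,-0.437,0],"grip":46},{"linear":[0.273,-0.632,0.253],"rotation":[0,-0.437,0],"grip":46},{"linear":[0.273,-0.632,0.253],"rotation":[0,-0.437,0],"grip":46},{"linear":[0.34,-0.632,0.268],"rotation":[0,-0.437,0],"grip":46},{"linear":[0.4,-0.632,0.281],"rotation":[0,-0.437,0],"grip":46},{"linear":[0.44,-0.632,0.29],"rotation":[0,-0.437,0],"grip":46},{"linear":[0.455,-0.632,0.293],"rotation":[0,-0.437,0],"grip":46},{"linear":[0.455,-0.632,0.293],"rotation":[0,-0.437,0],"grip":46}]'
python3 -c "
from h import *
stat();print(place(-1.5,2.5))
p,d=capture('scene');cv2.imwrite('pics/s2.png',cv2.resize(p[150:350,200:500,::-1],None,fx=2.6,fy=2.6))"
```

```text
time_s: 3.82
eef_pos: [600.0, 18.5, 78.8]
ee_rot: [0.843, -0.01, 0.537, 0.015]
force: [0.8, -0.7, -1.0]
grip_width: 0.582
t3.82 [600.   18.5  78.8] F [ 0.8 -0.7 -1. ] g 49.5 J [-0.21  0.47  1.8   0.23  0.47 -0.42] dor [ -0.3 -25.   -0. ]
[601.92873275  17.46628435  74.79415377]
```

View pics/s2.png

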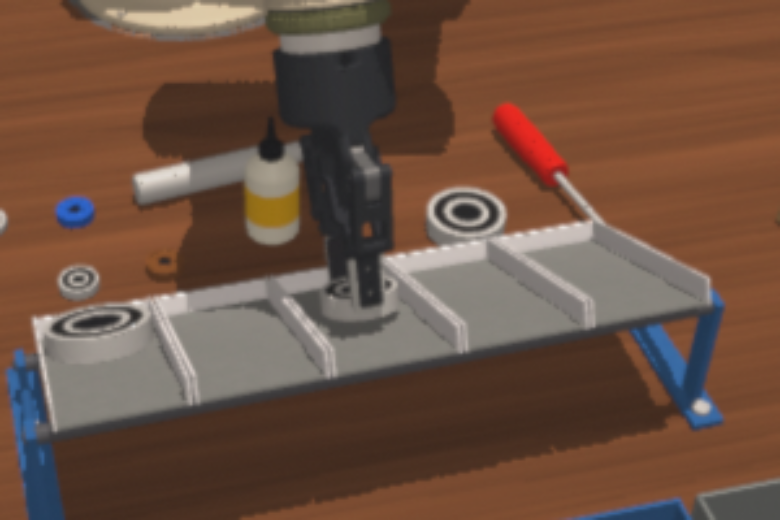

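```bash
python3 -m jog '[{"linear":[0.017,0,0],"rotation":[0,0,0],"grip":46},{"linear":[0.017,0,0],"rotation":[0,0,0],"grip":46},{"linear":[0.017,0,0],"rotation":[0,0,0],"grip":46}]'
python3 -m jog '[{"linear":[0,0,0],"rotation":[0,0,0],"grip":60},{"linear":[0,0,0],"rotation":[0,0,0],"grip":80},{"linear":[0,0,0],"rotation":[0,0,0],"grip":85},{"linear":[0,0,0],"rotation":[0,0,0],"grip":85},{"linear":[-0.05,0,0],"rotation":[0,0,0],"grip":85},{"linear":[-0.1,0,0],"rotation":[0,0,0],"grip":85},{"linear":[-0.2,0,0],"rotation":[0,0,0],"grip":85},{"linear":[-0.3,0,0],"rotation":[0,0,0],"grip":85}]'
python3 -c "
from h import *
stat()
for n in('scene','top'):
  p,d=capture(n);cv2.imwrite('pics/%s3.png'%n,p[:,:,::-1])
plan([((490,100,170),ori(10)),((448.2,147.8,120),ori()),((448.2,147.8,60),ori()),((448.2,147.8,1),ori())])"
```

```text
time_s: 4.12
eef_pos: [602.4, 18.5, 75.4]
ee_rot: [0.844, -0.011, 0.537, 0.015]
force: [0.4, 0.3, -2.0]
grip_width: 0.58
time_s: 4.78
eef_pos: [563.5, 17.3, 157.3]
ee_rot: [0.843, -0.011, 0.537, 0.015]
force: [0.5, -0.0, 0.6]
grip_width: 0.994
t4.78 [563.5  17.3 157.3] F [ 0.5 -0.   0.6] g 84.5 J [-0.23  0.27  1.83  0.19  0.62 -0.39] dor [ -0.3 -25.   -0.1]
lin [-0.1304, 0.2853, -0.2037] rot [0.011, 0.539, 0.005] rows>=2.7
lin [-0.0379, 0.4502, -0.3956] rot [0.011, 0.888, 0.006] rows>=1.9
lin [0.1427, 0.451, -0.4815] rot [0.011, 0.888, 0.006] rows>=1.4
lin [0.3202, 0.4518, -0.5661] rot [0.011, 0.888, 0.006] rows>=1.4
```

View pics/top3.png

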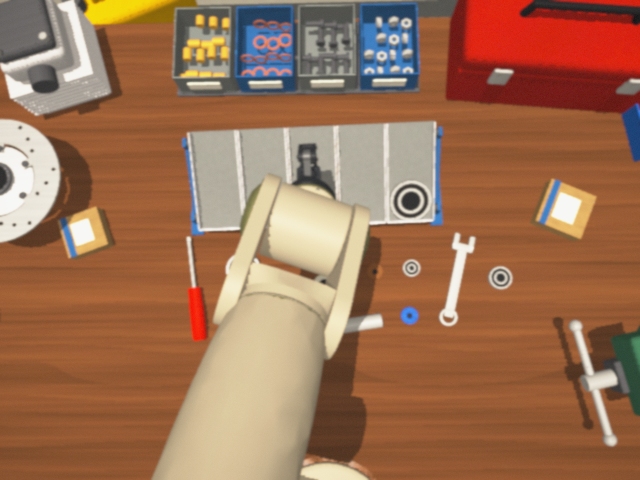

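View pics/scene3.png

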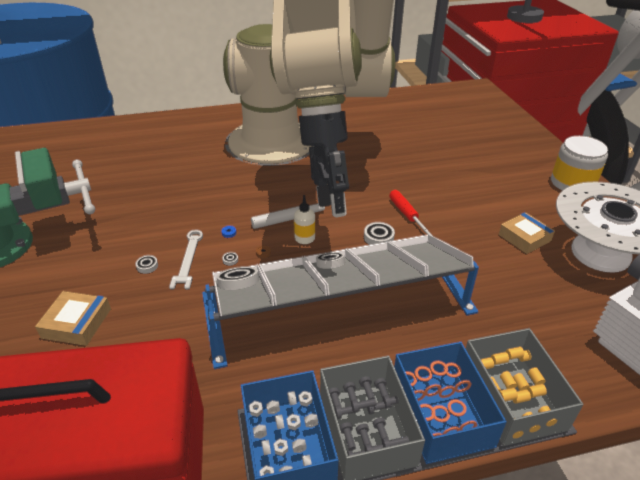

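The scene view shows b52 slid down to its stop at (330,257), with the bottle still upright. Next is b62.

```bash
python3 -m jog '[{"linear":[-0.06,0.11,-0.08],"rotation":[0,0.2,0],"grip":85},{"linear":[-0.1,0.2,-0.14],"rotation":[0,0.38,0],"grip":85},{"linear":[-0.13,0.285,-0.204],"rotation":[0,0.54,0],"grip":85},{"linear":[-0.09,0.37,-0.3],"rotation":[0,0.72,0],"grip":85},{"linear":[-0.038,0.45,-0.396],"rotation":[0.01,0.888,0],"grip":85},{"linear":[-0.038,0.45,-0.396],"rotation":[0.01,0.888,0],"grip":85},{"linear":[-0.038,0.45,-0.396],"rotation":[0.01,0.888,0],"grip":85}]'
python3 -c "
from h import *
stat()
plan([((448.2,147.8,60),ori()),((448.2,147.8,1),ori())])"
```

```text
time_s: 5.47
eef_pos: [447.6, 148.4, 118.6]
ee_rot: [0.706, -0.013, 0.708, 0.011]
force: [0.3, -1.0, 0.7]
grip_width: 0.994
t5.47 [447.6 148.4 118.6] F [ 0.3 -1.   0.7] g 84.5 J [ 0.07  0.33  1.8  -0.    1.02  0.04] dor [-0.1  0.1 -0.2]
lin [0.1954, -0.0016, 0.0023] rot [0.004, -0.004, 0.006] rows>=1.4
lin [0.3921, -0.001, 0.0027] rot [0.004, -0.004, 0.006] rows>=1.4
```

```bash
python3 -m jog '[{"linear":[0.12,0,0.002],"rotation":[0,0,0],"grip":85},{"linear":[0.24,0,0.002],"rotation":[0,0,0],"grip":85},{"linear":[0.33,0,0.002],"rotation":[0,0,0],"grip":85},{"linear":[0.39,0,0.002],"rotation":[0,0,0],"grip":85},{"linear":[0.39,0,0.002],"rotation":[0,0,0],"grip":85},{"linear":[0.39,0,0.002],"rotation":[0,0,0],"grip":70},{"linear":[0.39,0,0.002],"rotation":[0,0,0],"grip":56},{"linear":[0.39,0,0.002],"rotation":[0,0,0],"grip":56},{"linear":[0.39,0,0.002],"rotation":[0,0,0],"grip":56},{"linear":[0.39,0,0.002],"rotation":[0,0,0],"grip":56}]'
python3 -c "
from h import *
stat()
plan([((448,148,170),ori()),((520,10,190),ori(15))])"
```

```text
time_s: 6.3
eef_pos: [449.5, 147.9, 3.6]
ee_rot: [0.708, -0.013, 0.706, 0.011]
force: [0.1, -2.6, 7.2]
grip_width: 0.701
t6.30 [449.5 147.9   3.6] F [ 0.1 -2.6  7.2] g 59.6 J [ 0.07  0.53  1.88 -0.    0.73  0.04] dor [-0.1 -0.1 -0.2]
lin [-0.5547, -0.0013, -0.0037] rot [0.004, 0.004, 0.006] rows>=4.0
lin [-0.6194, -0.4693, 0.2209] rot [0.005, -0.519, 0.006] rows>=3.8
```

```bash
python3 -m jog '[{"linear":[-0.14,0,0],"rotation":[0,0,0],"grip":56},{"linear":[-0.28,0,0],"rotation":[0,0,0],"grip":56},{"linear":[-0.42,0,0],"rotation":[0,0,0],"grip":56},{"linear":[-0.56,0,0],"rotation":[0,0,0],"grip":56},{"linear":[-0.58,-0.12,0.06],"rotation":[0,-0.13,0],"grip":56},{"linear":[-0.6,-0.24,0.11],"rotation":[0,-0.26,0],"grip":56},{"linear":[-0.61,-0.36,0.17],"rotation":[0,-0.39,0],"grip":56},{"linear":[-0.62,-0.47,0.22],"rotation":[0,-0.52,0],"grip":56}]'
python3 -c "
from h import *
stat()
plan([(place(-85.5,3.6,extra=60),ori(25)),(place(-85.5,3.6),ori(25))])"
```

```text
time_s: 6.97
eef_pos: [520.7, 7.8, 192.3]
ee_rot: [0.795, -0.012, 0.606, 0.012]
force: [-0.4, 0.4, -1.9]
grip_width: 0.694
t6.97 [520.7   7.8 192.3] F [-0.4  0.4 -1.9] g 59.0 J [-0.24  0.2   1.78  0.09  0.91 -0.32] dor [ -0.2 -15.4  -0.3]
lin [0.2501, -0.2555, 0.1232] rot [0.008, -0.335, 0.008] rows>=2.7
lin [0.4473, -0.2548, 0.1566] rot [0.008, -0.335, 0.008] rows>=1.4
```

```bash
python3 -m jog '[{"linear":[0.06,-0.09,0.04],"rotation":[0,-0.11,0],"grip":56},{"linear":[0.14,-0.18,0.08],"rotation":[0,-0.22,0],"grip":56},{"linear":[0.25,-0.255,0.123],"rotation":[0.01,-0.335,0.01],"grip":56},{"linear":[0.25,-0.255,0.123],"rotation":[0.01,-0.335,0.01],"grip":56},{"linear":[0.25,-0.255,0.123],"rotation":[0.01,-0.335,0.01],"grip":56},{"linear":[0.32,-0.255,0.136],"rotation":[0.01,-0.335,0.01],"grip":56},{"linear":[0.38,-0.255,0.146],"rotation":[0.01,-0.335,0.01],"grip":56},{"linear":[0.42,-0.255,0.152],"rotation":[0.01,-0.335,0.01],"grip":56},{"linear":[0.443,-0.255,0.156],"rotation":[0.01,-0.335,0.01],"grip":56},{"linear":[0.443,-0.255,0.156],"rotation":[0.01,-0.335,0.01],"grip":56},{"linear":[0.443,-0.255,0.156],"rotation":[0.01,-0.335,0.01],"grip":56}]'
python3 -c "
from h import *
stat();print(place(-85.5,3.6))
p,d=capture('scene');cv2.imwrite('pics/s4.png',cv2.resize(p[150:350,200:500,::-1],None,fx=2.6,fy=2.6))"
```

```text
time_s: 7.88
eef_pos: [603.9, -66.1, 78.4]
ee_rot: [0.844, -0.008, 0.537, 0.014]
force: [0.1, -0.5, -2.4]
grip_width: 0.696
t7.88 [603.9 -66.1  78.4] F [ 0.1 -0.5 -2.4] g 59.2 J [-0.37  0.48  1.77  0.35  0.51 -0.68] dor [  0.  -25.1   0. ]
[604.10964572 -66.5066859   75.79109233]
```

View pics/s4.png

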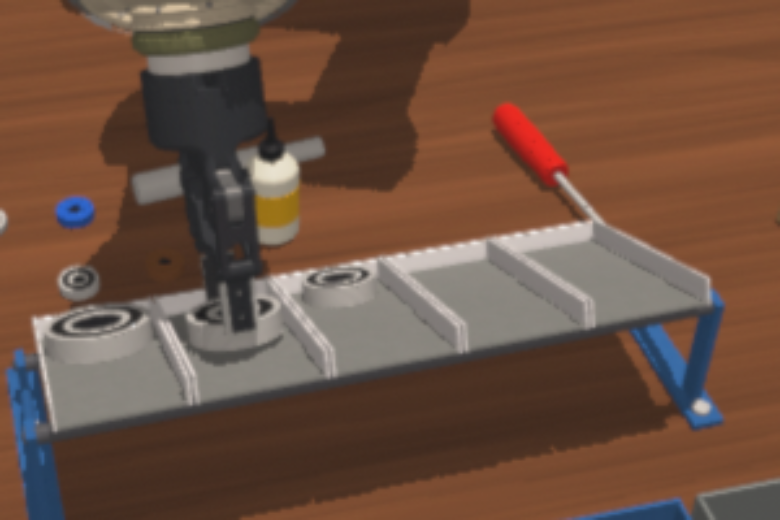

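The view shows b62 held over lane 2, between its walls, and b52 against its stop. I'll lower by 2–3 mm, release and retract.

```bash
python3 -m jog '[{"linear":[0.012,0,0],"rotation":[0,0,0],"grip":56},{"linear":[0.012,0,0],"rotation":[0,0,0],"grip":56},{"linear":[0.012,0,0],"rotation":[0,0,0],"grip":72},{"linear":[0.012,0,0],"rotation":[0,0,0],"grip":85},{"linear":[0.012,0,0],"rotation":[0,0,0],"grip":85},{"linear":[0.012,0,0],"rotation":[0,0,0],"grip":85},{"linear":[-0.04,0,0],"rotation":[0,0,0],"grip":85},{"linear":[-0.1,0,0],"rotation":[0,0,0],"grip":85},{"linear":[-0.2,0,0],"rotation":[0,0,0],"grip":85},{"linear":[-0.32,0,0],"rotation":[0,0,0],"grip":85}]'
python3 -c "
from h import *
stat()
p,d=capture('scene');cv2.imwrite('pics/s5.png',cv2.resize(p[150:350,200:500,::-1],None,fx=2.6,fy=2.6))
plan([((500,-190,170),ori(10)),((430.1,-315.8,120),ori()),((430.1,-315.8,60),ori()),((430.1,-315.8,1),ori())])"
```

```text
time_s: 8.77
eef_pos: [562.3, -67.4, 165.2]
ee_rot: [0.843, -0.008, 0.538, 0.014]
force: [0.5, -0.7, 1.2]
grip_width: 0.996
t8.77 [562.3 -67.4 165.2] F [ 0.5 -0.7  1.2] g 84.7 J [-0.41  0.27  1.81  0.29  0.69 -0.63] dor [  0.  -24.9   0.1]
lin [-0.0867, -0.3993, -0.2056] rot [0.002, 0.54, 0.006] rows>=3.3
lin [-0.041, -0.8106, -0.5] rot [0.001, 0.89, 0.006] rows>=3.7
lin [0.1395, -0.81, -0.586] rot [0.001, 0.89, 0.006] rows>=1.4
lin [0.317, -0.8094, -0.6706] rot [0.001, 0.89, 0.006] rows>=1.4
```

View pics/s5.png

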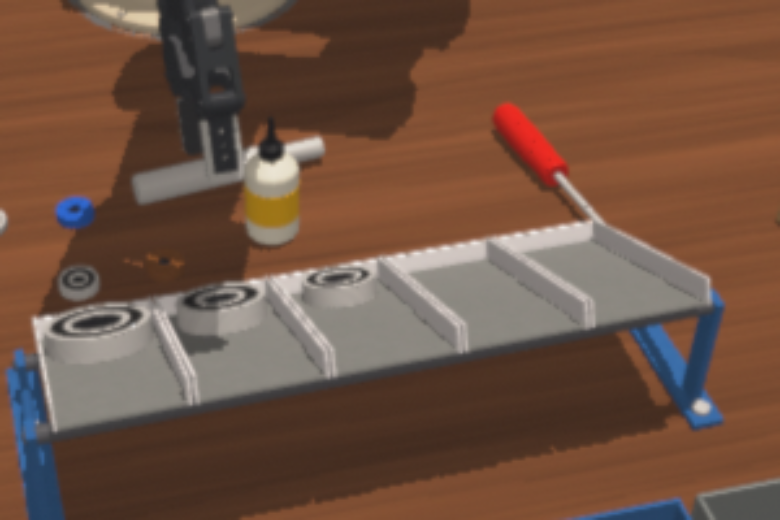

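b62 now lies against its stop (crop (220,300)). Next is b40.

```bash
python3 -m jog '[{"linear":[-0.03,-0.12,-0.06],"rotation":[0,0.18,0],"grip":85},{"linear":[-0.06,-0.25,-0.13],"rotation":[0,0.36,0],"grip":85},{"linear":[-0.087,-0.4,-0.206],"rotation":[0,0.54,0],"grip":85},{"linear":[-0.07,-0.5,-0.3],"rotation":[0,0.65,0],"grip":85},{"linear":[-0.06,-0.6,-0.37],"rotation":[0,0.77,0],"grip":80},{"linear":[-0.05,-0.7,-0.43],"rotation":[0,0.89,0],"grip":75},{"linear":[-0.041,-0.81,-0.5],"rotation":[0,0.89,0],"grip":70},{"linear":[-0.041,-0.81,-0.5],"rotation":[0,0.89,0],"grip":65},{"linear":[-0.041,-0.81,-0.5],"rotation":[0,0.89,0],"grip":65},{"linear":[-0.041,-0.81,-0.5],"rotation":[0,0.89,0],"grip":65}]'
python3 -c "
from h import *
stat()
plan([((430.1,-315.8,60),ori()),((430.1,-315.8,1.5),ori())])"
```

```text
time_s: 9.65
eef_pos: [430.2, -315.4, 120.2]
ee_rot: [0.707, -0.012, 0.707, 0.01]
force: [0.7, 0.3, 1.1]
grip_width: 0.762
t9.65 [ 430.2 -315.4  120.2] F [0.7 0.3 1.1] g 64.8 J [-0.85  0.44  1.62 -0.    1.08 -0.88] dor [ 0.  -0.  -0.2]
lin [0.2006, -0.0009, -0.0005] rot [-0.001, 0.0, 0.006] rows>=1.4
lin [0.3956, -0.0003, -0.0005] rot [-0.001, 0.0, 0.006] rows>=1.4
```

```bash
python3 -m jog '[{"linear":[0.12,0,0],"rotation":[0,0,0],"grip":65},{"linear":[0.24,0,0],"rotation":[0,0,0],"grip":65},{"linear":[0.33,0,0],"rotation":[0,0,0],"grip":65},{"linear":[0.393,0,0],"rotation":[0,0,0],"grip":65},{"linear":[0.393,0,0],"rotation":[0,0,0],"grip":65},{"linear":[0.393,0,0],"rotation":[0,0,0],"grip":50},{"linear":[0.393,0,0],"rotation":[0,0,0],"grip":34},{"linear":[0.393,0,0],"rotation":[0,0,0],"grip":34},{"linear":[0.393,0,0],"rotation":[0,0,0],"grip":34},{"linear":[0.393,0,0],"rotation":[0,0,0],"grip":34},{"linear":[0.393,0,0],"rotation":[0,0,0],"grip":34}]' 40
python3 -c "
from h import *
stat()
plan([((430,-316,170),ori()),((490,-150,200),ori(10)),((520,-40,200),ori(20))])"
```

```text
time_s: 10.57
eef_pos: [431.4, -316.1, 4.4]
ee_rot: [0.708, -0.013, 0.706, 0.009]
force: [1.1, 2.9, 6.5]
grip_width: 0.443
t10.57 [ 431.4 -316.1    4.4] F [1.1 2.9 6.5] g 37.6 J [-0.85  0.62  1.7  -0.    0.82 -0.88] dor [ 0.  -0.2 -0.3]
lin [-0.552, -0.0024, -0.0031] rot [-0.0, 0.006, 0.011] rows>=4.0
lin [-0.6543, 0.5438, 0.2145] rot [0.001, -0.343, 0.011] rows>=4.3
lin [-0.656, 0.9071, 0.326] rot [0.002, -0.692, 0.011] rows>=2.7
```

```bash
python3 -m jog '[{"linear":[-0.14,0,0],"rotation":[0,0,0],"grip":34},{"linear":[-0.28,0,0],"rotation":[0,0,0],"grip":34},{"linear":[-0.42,0,0],"rotation":[0,0,0],"grip":34},{"linear":[-0.56,0,0],"rotation":[0,0,0],"grip":34},{"linear":[-0.58,0.12,0.05],"rotation":[0,-0.08,0],"grip":34},{"linear":[-0.61,0.24,0.1],"rotation":[0,-0.16,0],"grip":34},{"linear":[-0.63,0.36,0.15],"rotation":[0,-0.24,0],"grip":34},{"linear":[-0.655,0.48,0.19],"rotation":[0,-0.32,0],"grip":34},{"linear":[-0.655,0.6,0.23],"rotation":[0,-0.41,0],"grip":34},{"linear":[-0.655,0.72,0.27],"rotation":[0,-0.52,0],"grip":34},{"linear":[-0.655,0.82,0.3],"rotation":[0,-0.62,0],"grip":34},{"linear":[-0.656,0.907,0.326],"rotation":[0,-0.692,0.01],"grip":34}]'
python3 -c "
from h import *
stat()
plan([(place(82.5,4.4,extra=60),ori(25)),(place(82.5,4.4),ori(25))])"
```

```text
time_s: 11.57
eef_pos: [519.9, -37.6, 201.3]
ee_rot: [0.82, -0.01, 0.572, 0.014]
force: [1.2, -0.4, -1.8]
grip_width: 0.44
t11.57 [519.9 -37.6 201.3] F [ 1.2 -0.4 -1.8] g 37.4 J [-0.36  0.16  1.82  0.18  0.84 -0.5 ] dor [ -0.1 -20.2  -0. ]
lin [0.2867, 0.4547, 0.0997] rot [0.004, -0.166, -0.0] rows>=3.9
lin [0.486, 0.4546, 0.1163] rot [0.004, -0.166, -0.0] rows>=1.4
```

```bash
python3 -m jog '[{"linear":[0.07,0.12,0.025],"rotation":[0,-0.04,0],"grip":34},{"linear":[0.14,0.24,0.05],"rotation":[0,-0.08,0],"grip":34},{"linear":[0.21,0.36,0.075],"rotation":[0,-0.12,0],"grip":34},{"linear":[0.287,0.455,0.1],"rotation":[0,-0.166,0],"grip":34},{"linear":[0.287,0.455,0.1],"rotation":[0,-0.166,0],"grip":34},{"linear":[0.287,0.455,0.1],"rotation":[0,-0.166,0],"grip":34},{"linear":[0.36,0.455,0.106],"rotation":[0,-0.166,0],"grip":34},{"linear":[0.42,0.455,0.111],"rotation":[0,-0.166,0],"grip":34},{"linear":[0.46,0.455,0.114],"rotation":[0,-0.166,0],"grip":34},{"linear":[0.482,0.455,0.116],"rotation":[0,-0.166,0],"grip":34},{"linear":[0.482,0.455,0.116],"rotation":[0,-0.166,0],"grip":34},{"linear":[0.482,0.455,0.116],"rotation":[0,-0.166,0],"grip":34}]'
python3 -c "
from h import *
stat();print(place(82.5,4.4))
p,d=capture('scene');cv2.imwrite('pics/s6.png',cv2.resize(p[150:350,200:500,::-1],None,fx=2.6,fy=2.6))"
```

```text
time_s: 12.57
eef_pos: [598.3, 100.8, 78.9]
ee_rot: [0.844, -0.009, 0.537, 0.014]
force: [-1.1, 0.9, -1.3]
grip_width: 0.44
t12.57 [598.3 100.8  78.9] F [-1.1  0.9 -1.3] g 37.4 J [-0.04  0.48  1.77  0.07  0.45 -0.13] dor [ -0.1 -25.1  -0. ]
[598.48059396 101.39932377  76.51613856]
```

View pics/s6.png

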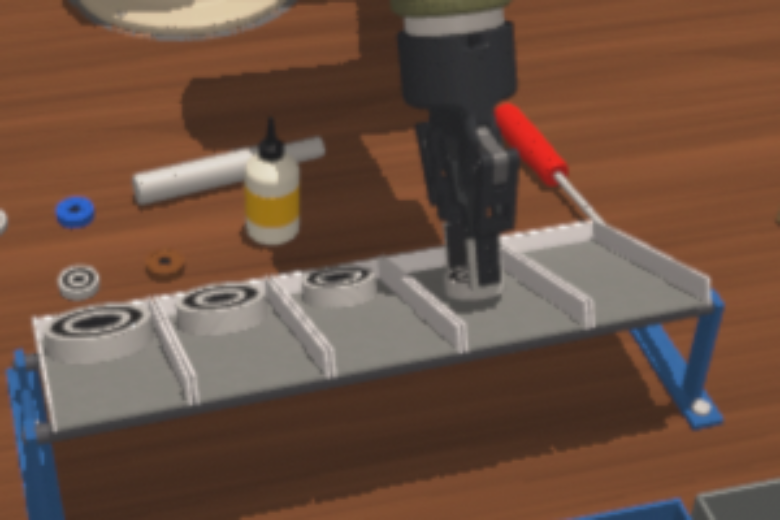

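b40 hangs just over the floor of lane 4. I'll lower it a little and release it.

```bash
python3 -m jog '[{"linear":[0.012,0,0],"rotation":[0,0,0],"grip":34},{"linear":[0.012,0,0],"rotation":[0,0,0],"grip":34},{"linear":[0.012,0,0],"rotation":[0,0,0],"grip":50},{"linear":[0.012,0,0],"rotation":[0,0,0],"grip":70},{"linear":[0.012,0,0],"rotation":[0,0,0],"grip":80},{"linear":[0.012,0,0],"rotation":[0,0,0],"grip":80},{"linear":[-0.04,0,0],"rotation":[0,0,0],"grip":80},{"linear":[-0.1,0,0],"rotation":[0,0,0],"grip":80},{"linear":[-0.2,0,0],"rotation":[0,0,0],"grip":80},{"linear":[-0.34,0,0],"rotation":[0,0,0],"grip":80}]'
python3 -c "
from h import *
stat()
p,d=capture('scene');cv2.imwrite('pics/s7.png',cv2.resize(p[150:350,200:500,::-1],None,fx=2.6,fy=2.6))
p,d=capture('top');cv2.imwrite('pics/t7.png',p[:,:,::-1])
plan([((520,-30,200),ori(10)),((448.8,-158,120),ori())])"
```

```text
time_s: 13.45
eef_pos: [554.0, 99.5, 170.0]
ee_rot: [0.843, -0.009, 0.538, 0.014]
force: [0.3, 0.2, -0.3]
grip_width: 0.936
t13.45 [554.   99.5 170. ] F [ 0.3  0.2 -0.3] g 79.6 J [-0.05  0.26  1.81  0.05  0.64 -0.11] dor [ -0.1 -24.8  -0. ]
lin [-0.1265, -0.4286, -0.0885] rot [0.005, 0.546, 0.002] rows>=3.3
lin [0.0058, -0.8467, -0.4309] rot [0.005, 0.895, 0.002] rows>=4.0
```

View pics/s7.png

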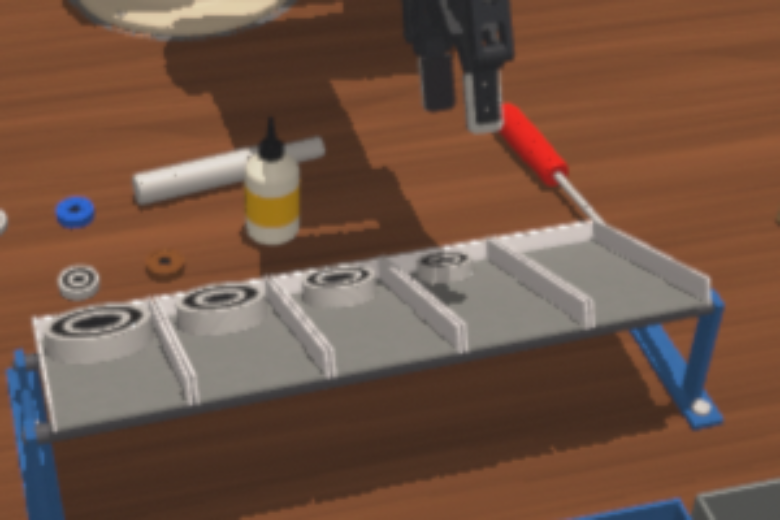

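b40 is against its stop (crop (443,263)). Last is the grey b30, beside the brown look-alike.

```bash
python3 -m jog '[{"linear":[-0.05,-0.12,-0.03],"rotation":[0,0.16,0],"grip":75},{"linear":[-0.1,-0.25,-0.05],"rotation":[0,0.32,0],"grip":70},{"linear":[-0.127,-0.36,-0.075],"rotation":[0,0.46,0],"grip":60},{"linear":[-0.127,-0.46,-0.1],"rotation":[0,0.56,0],"grip":56},{"linear":[-0.09,-0.57,-0.19],"rotation":[0,0.66,0],"grip":56},{"linear":[-0.05,-0.68,-0.28],"rotation":[0,0.77,0],"grip":56},{"linear":[-0.02,-0.77,-0.36],"rotation":[0,0.89,0],"grip":56},{"linear":[0.005,-0.847,-0.431],"rotation":[0,0.895,0],"grip":56},{"linear":[0.005,-0.847,-0.431],"rotation":[0,0.895,0],"grip":56},{"linear":[0.005,-0.847,-0.431],"rotation":[0,0.895,0],"grip":56}]'
python3 -c "
from h import *
stat()
plan([((448.8,-158,60),ori()),((448.8,-158,3),ori())])"
```

```text
time_s: 14.38
eef_pos: [448.1, -158.7, 119.4]
ee_rot: [0.706, -0.011, 0.708, 0.011]
force: [0.9, 0.2, 0.4]
grip_width: 0.658
t14.38 [ 448.1 -158.7  119.4] F [0.9 0.2 0.4] g 55.9 J [-0.59  0.33  1.79 -0.    1.02 -0.62] dor [ 0.   0.1 -0. ]
lin [0.1981, 0.0024, 0.0028] rot [-0.001, -0.003, 0.001] rows>=1.4
lin [0.3881, 0.0025, 0.0031] rot [-0.001, -0.003, 0.001] rows>=1.4
```

```bash
python3 -m jog '[{"linear":[0.12,0,0.002],"rotation":[0,0,0],"grip":56},{"linear":[0.24,0,0.002],"rotation":[0,0,0],"grip":56},{"linear":[0.33,0,0.002],"rotation":[0,0,0],"grip":56},{"linear":[0.387,0,0.002],"rotation":[0,0,0],"grip":56},{"linear":[0.387,0,0.002],"rotation":[0,0,0],"grip":50},{"linear":[0.387,0,0.002],"rotation":[0,0,0],"grip":40},{"linear":[0.387,0,0.002],"rotation":[0,0,0],"grip":24},{"linear":[0.387,0,0.002],"rotation":[0,0,0],"grip":24},{"linear":[0.387,0,0.002],"rotation":[0,0,0],"grip":24},{"linear":[0.387,0,0.002],"rotation":[0,0,0],"grip":24},{"linear":[0.387,0,0.002],"rotation":[0,0,0],"grip":24}]' 35
python3 -c "
from h import *
stat()
plan([((449,-158,170),ori()),((500,-60,200),ori(10)),((530,60,200),ori(20))])"
```

```text
time_s: 15.3
eef_pos: [449.7, -159.0, 5.0]
ee_rot: [0.708, -0.012, 0.706, 0.01]
force: [0.8, 3.4, 7.6]
grip_width: 0.313
t15.30 [ 449.7 -159.     5. ] F [0.8 3.4 7.6] g 26.6 J [-0.59  0.53  1.87 -0.    0.74 -0.62] dor [ 0.  -0.1 -0.1]
lin [-0.55, 0.0023, -0.0013] rot [-0.001, 0.003, 0.004] rows>=4.0
lin [-0.6503, 0.3233, 0.1789] rot [-0.001, -0.346, 0.004] rows>=2.7
lin [-0.6509, 0.72, 0.2913] rot [-0.0, -0.695, 0.004] rows>=3.0
```

```bash
python3 -m jog '[{"linear":[-0.14,0,0],"rotation":[0,0,0],"grip":24},{"linear":[-0.28,0,0],"rotation":[0,0,0],"grip":24},{"linear":[-0.42,0,0],"rotation":[0,0,0],"grip":24},{"linear":[-0.56,0.03,0.01],"rotation":[0,0,0],"grip":24},{"linear":[-0.6,0.13,0.06],"rotation":[0,-0.12,0],"grip":24},{"linear":[-0.63,0.23,0.12],"rotation":[0,-0.24,0],"grip":24},{"linear":[-0.65,0.33,0.18],"rotation":[0,-0.35,0],"grip":24},{"linear":[-0.65,0.46,0.22],"rotation":[0,-0.47,0],"grip":24},{"linear":[-0.65,0.59,0.255],"rotation":[0,-0.58,0],"grip":24},{"linear":[-0.65,0.72,0.29],"rotation":[0,-0.695,0],"grip":24}]'
python3 -c "
from h import *
stat()
plan([(place(166.5,5,extra=60),ori(25)),(place(166.5,5),ori(25))])
p,d=capture('scene');cv2.imwrite('pics/s8.png',cv2.resize(p[100:320,200:500,::-1],None,fx=2.6,fy=2.6))"
```

```text
time_s: 16.13
eef_pos: [529.9, 61.8, 201.3]
ee_rot: [0.821, -0.009, 0.571, 0.012]
force: [0.7, 0.6, -1.0]
grip_width: 0.318
t16.13 [529.9  61.8 201.3] F [ 0.7  0.6 -1. ] g 27.1 J [-0.13  0.18  1.79  0.07  0.82 -0.2 ] dor [  0.  -20.3  -0.1]
lin [0.2687, 0.4051, 0.0572] rot [-0.0, -0.164, 0.003] rows>=3.5
lin [0.468, 0.4054, 0.0736] rot [-0.0, -0.164, 0.003] rows>=1.4
```

View pics/s8.png

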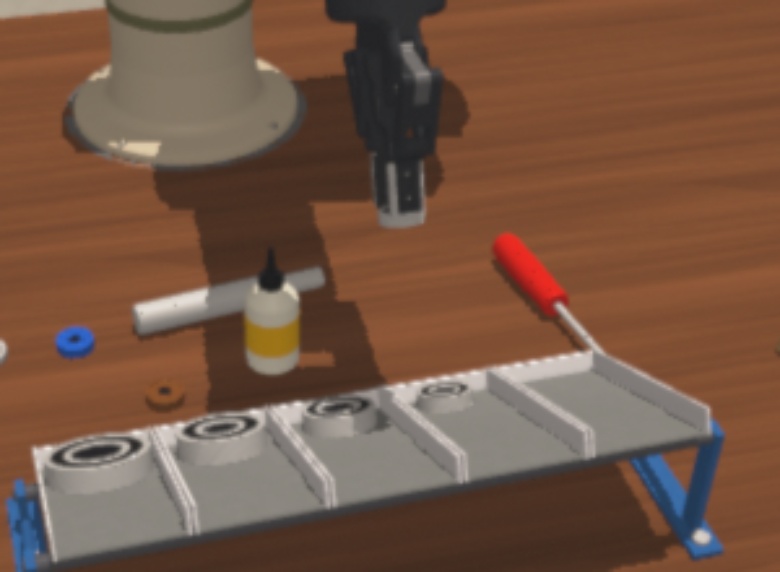

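The grey b30 is held in the fingers and has gone from the bench. The brown and blue look-alikes are untouched.

```bash
python3 -m jog '[{"linear":[0.08,0.12,0.015],"rotation":[0,-0.04,0],"grip":24},{"linear":[0.15,0.24,0.03],"rotation":[0,-0.08,0],"grip":24},{"linear":[0.22,0.34,0.045],"rotation":[0,-0.12,0],"grip":24},{"linear":[0.268,0.405,0.057],"rotation":[0,-0.164,0],"grip":24},{"linear":[0.268,0.405,0.057],"rotation":[0,-0.164,0],"grip":24},{"linear":[0.268,0.405,0.057],"rotation":[0,-0.164,0],"grip":24},{"linear":[0.34,0.405,0.063],"rotation":[0,-0.164,0],"grip":24},{"linear":[0.41,0.405,0.069],"rotation":[0,-0.164,0],"grip":24},{"linear":[0.445,0.405,0.072],"rotation":[0,-0.164,0],"grip":24},{"linear":[0.464,0.405,0.073],"rotation":[0,-0.164,0],"grip":24},{"linear":[0.464,0.405,0.073],"rotation":[0,-0.164,0],"grip":24},{"linear":[0.464,0.405,0.073],"rotation":[0,-0.164,0],"grip":24}]'
python3 -c "
from h import *
stat();print(place(166.5,5))
p,d=capture('scene');cv2.imwrite('pics/s9.png',cv2.resize(p[150:350,250:550,::-1],None,fx=2.6,fy=2.6))"
```

```text
time_s: 17.18
eef_pos: [594.3, 191.4, 79.0]
ee_rot: [0.844, -0.009, 0.536, 0.015]
force: [-0.1, 0.7, -0.1]
grip_width: 0.317
t17.18 [594.3 191.4  79. ] F [-0.1  0.7 -0.1] g 26.9 J [ 0.14  0.51  1.71 -0.1   0.48  0.19] dor [ -0.2 -25.2   0.1]
[595.58158635 185.34966655  77.05992324]
```

View pics/s9.png

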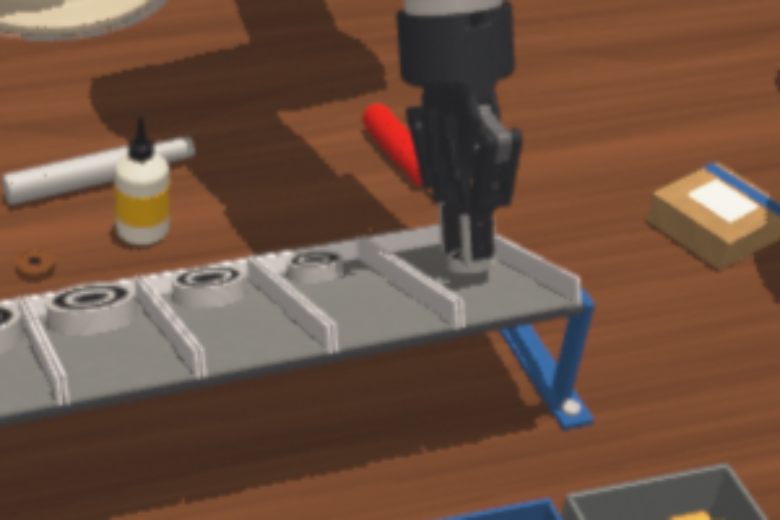

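```bash
python3 -m jog '[{"linear":[0,-0.015,0],"rotation":[0,0,0],"grip":24},{"linear":[0.01,-0.015,0],"rotation":[0,0,0],"grip":24},{"linear":[0.01,-0.015,0],"rotation":[0,0,0],"grip":24},{"linear":[0.01,-0.015,0],"rotation":[0,0,0],"grip":40},{"linear":[0.01,-0.015,0],"rotation":[0,0,0],"grip":60},{"linear":[0.01,-0.015,0],"rotation":[0,0,0],"grip":75},{"linear":[0.01,-0.015,0],"rotation":[0,0,0],"grip":75},{"linear":[-0.04,-0.015,0],"rotation":[0,0,0],"grip":75},{"linear":[-0.1,-0.015,0],"rotation":[0,0,0],"grip":75},{"linear":[-0.2,-0.015,0],"rotation":[0,0,0],"grip":75},{"linear":[-0.3,0,0],"rotation":[0,0,0],"grip":75},{"linear":[-0.42,0.1,-0.1],"rotation":[0,0,0],"grip":75},{"linear":[-0.52,0.2,-0.2],"rotation":[0,0,0],"grip":75},{"linear":[-0.62,0.3,-0.3],"rotation":[0,0,0],"grip":75},{"linear":[-0.7,0.42,-0.36],"rotation":[0,0,0],"grip":75},{"linear":[-0.75,0.53,-0.42],"rotation":[0,0,0],"grip":75},{"linear":[-0.8,0.65,-0.5],"rotation":[0,0,0],"grip":75},{"linear":[-0.8,0.75,-0.5],"rotation":[0,0,0],"grip":75},{"linear":[-0.8,0.8,-0.5],"rotation":[0,0,0],"grip":75}]'
python3 -c "
from h import *
stat()
p,d=capture('scene');cv2.imwrite('pics/s10.png',cv2.resize(p[150:350,200:500,::-1],None,fx=2.6,fy=2.6))
p,d=capture('top');cv2.imwrite('pics/t10.png',p[:,:,::-1]);np.save('t10.npy',d)"
```

```text
time_s: 18.82
eef_pos: [346.0, 424.6, 233.9]
ee_rot: [0.845, -0.009, 0.535, 0.016]
force: [1.3, -1.1, 1.1]
grip_width: 0.88
t18.82 [346.  424.6 233.9] F [ 1.3 -1.1  1.1] g 74.8 J [ 0.81  0.24  1.66 -0.37  0.96  0.95] dor [ -0.2 -25.3   0.2]
```

View pics/s10.png

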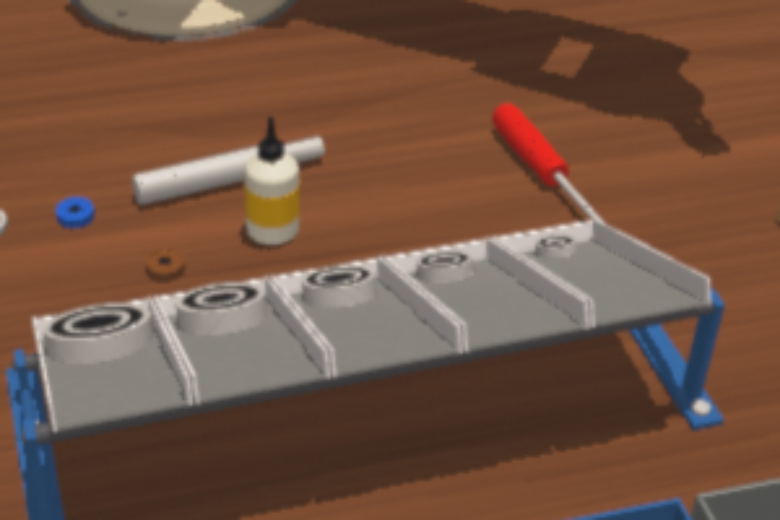

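View pics/t10.png

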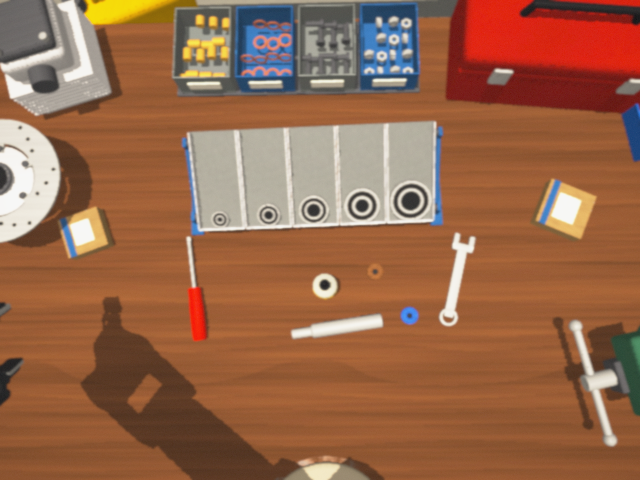

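All five are in order along the row. I'll check the gaps at the stops in a close-up before handing in.

Run:
```python
from h import *
a=cv2.imread("pics/t10.png")[180:240,190:445];cv2.imwrite("pics/z.png",cv2.resize(a,None,fx=3.1,fy=3.1,interpolation=cv2.INTER_CUBIC))
# dist of bearing centres to stop: cast dark plug centres
for (u,v),r,t in [((220,219),15,9),((268.5,215),20,12),((313.5,210.5),26,15),((362,206),31,17),((410.5,200.5),36,17)]:
    z=50
    for _ in range(10):
        w=cast("top",[u,v],z)[0];a=w[0]*np.cos(YAW)+w[1]*np.sin(YAW);s=a-FX;z=36+s*np.tan(np.radians(25))+t/np.cos(np.radians(25))
    c=np.cos(np.radians(25));slope=s*c+(z-36)*np.sin(np.radians(25));print(2*r,"centre-to-stop minus radius",round(slope-r,1))
```

```text
30 centre-to-stop minus radius -1.5
40 centre-to-stop minus radius -2.2
52 centre-to-stop minus radius -2.8
62 centre-to-stop minus radius -3.0
72 centre-to-stop minus radius -1.8
```

View pics/z.png

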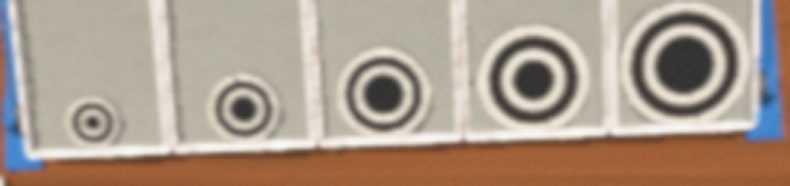

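The gaps to the stop agree with the reference b72's to within about 1.2 mm, so all of them are seated.

```bash
python3 -c "
from rig import finish_job
print(finish_job())"
```

```text
the job is handed in; nothing more can be done
None
```

The four loose bearings now lie flat in the empty lanes, b62, b52, b40 and b30 in that order leftward from the largest. I handed the job in at about 19 s of robot time.

- **Seating:** the last pictures show each bearing down at its front stop. The measured gaps, -1.5 to -3.0 mm, match the untouched largest bearing's -1.8 mm to about 1.2 mm. The common offset is within the error of my stop position.
- **Surroundings:** the largest bearing has not moved, and the oil bottle is upright in its place. The blue and brown look-alikes were not touched, and the gripper is well clear of everything.
- **Deviations:** wrist readings at the grasps were about 7–8 N. Before release, b30 hung about 6 mm left of its lane's middle, so I shifted it back 4.5 mm. No check failed.

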